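# Uncap and key on a bench laser range head

## Robot

A 6-joint arm with a two-finger parallel gripper is mounted at the origin on the work surface. World frame = base frame: x ahead of the robot, y to its left, z up, the work surface at z = 0. Lengths are in m, angles in rad, forces in N, time in s.
With the tool pointing down it reaches from about 0.325 to 0.775 m from the base axis. Payload 5.5 kg.
Tool frame: the origin (TCP) lies between the finger pads; the fingertips stand 8 mm ahead of it and the grasp point (between the pads) lies 11 mm behind it (tcp_to_tips is the distance from the TCP to the fingertips, in m); z points along the fingers, y is the line along which they close (so a half turn about z gives the same grasp; the last joint's range is limited). The gripper opens to 88 mm and grips with 3 to 60 N. Pads are 20 mm wide; open, the fingers measure 115 mm over their backs; the gripper's body (75 mm by 178 mm) begins 61 mm behind the grasp point.
Start: joints at [-1.325, 0.091, 1.231, -0, 1.82, -0.057], TCP at [0.179, -0.573, 0.231] pointing down, gripper open.
Joint ranges: [-2.87, 2.87], [-0.86, 2.18], [0.17, 2.46], [-1.51, 4.65], [0.06, 2.69], [-2.65, 2.65]. Speed limits (rad/s): [2.57, 2.57, 3.01, 3.14, 3.14, 3.14].

## Interface

Orientations are given as a unit quaternion [w, x, y, z].
In Python, from bench import * gives the robot as it stands. Calls block until the motion is done:
- move_to(position, orientation): joint-space move of the TCP to a pose.
- move_l(position, speed=0.15, orientation=None): straight line of the TCP; orientation=None keeps the orientation; speed is the mean speed in m/s.
- movej(angles): joint-space move.
- gripper_open() and close(): open the fingers fully, or close them until they stop; the grip force is fixed at half the most.
- hold(seconds).
- inverse_kinematics(position, orientation): joint angles nearest the present ones, or None.
- state(): the state.
- get_image(name): name is "scene" or "side" or "wrist"; returns a dict with "frame" (480x640x3 uint8, blue, green, red), "depth" (480x640 float32, m along the optical axis (not along the pixel's ray), 0 where there is no reading), "camera_matrix" (3x3 intrinsics, pixels), "k1" (the pictures are not rectified: a ray, as slopes to the right and down, at radius r is drawn at 1 + k1 r^2 times it, then the intrinsics apply), "view" (4x4, takes a point from world to camera coordinates). Camera axes: x right, y up, looking along -z (the intrinsics and any distortion apply to the point x, -y, -z); pixel columns grow to the right and rows downward; lengths in m; the calibration is good to about 2 mm. A picture is of the moment at which its call begins.
A pose or a line that the arm cannot do raises IKError and nothing moves.
- job_done(): hands the job in; it is judged then, once.
The state is a dict: "time": time; "joint_pos": joint angles; "dq": joint speeds; "joint_torque": joint torques, N m; "ee_pos": TCP position; "ee_rot": TCP orientation; "ft_force": force on the tool from outside, world axes, zero at the start; "moment": the same for the moment, N m; "finger_gap": finger opening in m; "finger_force": force on a finger pad.
Only numpy, scipy, OpenCV 4.12 (cv2) and the standard library are available. Lean on these libraries where they do the work, as an engineer would, in place of code of your own. Each camera call takes 0.05 s, during which the arm holds its last target. There are 200 camera calls.

## Task

Get the laser range head ready to fire. Press the orange release button on its mount down until it stays in, twist the beam-stop cap a quarter turn anticlockwise, lift it off and set it down gently, upright and flat on the foam near the middle of the blue tray; only then take the red key from the wooden bit block, push it fully home in the key switch of the laser driver box and turn it clockwise to on, leaving the key in. Leave the other things on the desk where they are.

Things in the scene. Friction and masses are not known exactly. Their poses are not given: they have to be found in the camera images.
- head: Laser range head, fixed, left or right on the desk, yaw up to 0.4 rad: dark grey finned housing, top 54 mm above the table, with a bright bayonet ring (88 mm outside, top at 75 mm) that holds the cap, and the orange release button beside the ring at its -x side. Origin: on the mount's axis at table height; the housing spans x -78 to +50 mm, y -50 to +50 mm; z up.
- mount (a point): Centre of the mount's face, on its upright axis, 60 mm above the table; the cap's underside rests on it. Two tabs point inward from the ring over the cap's lugs. With the release down the cap turns anticlockwise seen from above, with about 2 mm of play sideways; from about 70 degrees on it lifts straight up; a stop ends the turn at about 100 degrees.
- button_top (a point): Centre of the top of the orange release button, 18 mm in diameter, standing 87 mm above the table, 60 mm from the mount's axis; its top stands 13 mm proud of its small housing and 12 mm above the ring. It moves with the button.
- release (a joint): Travel of the release button in m: 0 = up, catch blocking the cap; 0.010 = fully down. It is pressed straight down against a steady 3 N, has no spring, and stays where it is left. The catch is clear from about 0.0085.
- cap: Beam-stop cap, about 0.2 kg: steel spigot 56 mm across with two lugs 70 mm across (along x), black cover plate 80 mm across from 17 to 23 mm above the underside, and on it a yellow finger rib 50 mm long (x), 14 mm thick (y), top 47 mm above the underside. Origin: centre of the underside; z up. Locked, its x axis lies along the head's and its underside on the mount's face.
- tray: Blue square tray, fixed, 120 mm by 120 mm outside, walls 4 mm thick and 22 mm high, lined with dark foam whose top is 10 mm above the table. Origin: centre of its underside; x and y along its sides.
- tray_floor (a point): Centre of the foam's top face in the tray, 10 mm above the table; axes as the tray's.
- driver: Laser driver box, fixed, left or right on the desk, yaw up to 0.4 rad: light grey, 130 mm (x) by 110 mm (y) by 55 mm high, with the key switch in its top face, a red lamp and a rocker switch (under 7 mm high). Origin: centre of its underside. A white dot beside the key switch (-x side) marks off, a green dot marks on.
- key_slot (a point): Centre of the key slot's mouth, on the switch's upright axis, 57 mm above the table (20 mm towards -x, 12 mm towards +y from the driver box's centre). The slot is 19 mm by 8 mm, 23 mm deep; its long side lies along this point's x axis, which turns with the switch and at off is parallel to the driver box's x axis.
- keyswitch (a joint): Angle of the key switch in rad: 0 = off, 1.05 (60 degrees clockwise seen from above) = on, against a stop. Light friction of about 0.03 N m, no spring; it stays where it is left. The key has about 0.2 rad of play in the slot before it takes the switch along.
- key: Red key, 40 g, upright, blade down. Steel blade 16 mm wide (x), 5 mm thick (y), 20 mm long, narrower at the tip; above it a red collar 26 mm across, 4 mm thick, and a red bow 38 mm wide (x), 12 mm thick (y), top 34 mm above the collar's underside. Origin: centre of the collar's underside; z up. Fully home, the collar lies on the slot's mouth. It fits either way round.
- block: Wooden bit block, fixed, 80 mm (x) by 56 mm (y) by 50 mm high, with a slot in the middle of its top in which the key stands (collar on the block's top, key's x along the block's x) and three steel bits standing 4 mm proud along either short side. Origin: centre of its underside.
- earbuds: White earbud case, 56 x 46 x 22 mm, loose; leave alone. Origin: centre of its underside.
- board_blue: Blue development board, 101 x 54 x 12 mm, loose; leave alone. Origin: centre of its underside.
- board_small: Small green circuit board, 68 x 40 x 12 mm, loose; leave alone. Origin: centre of its underside.
- mug: White coffee mug, 74 mm in diameter, 70 mm high, loose; leave alone. Origin: centre of its underside.
- meter: Yellow multimeter lying flat, 150 x 75 x 44 mm, loose; leave alone. Origin: centre of its underside.
- screwdriver: Screwdriver with an orange handle, 170 mm long, lying flat, loose; leave alone. Origin: under its middle.
- probe: Small aluminium debug probe, 60 x 28 x 14 mm, loose; leave alone. Origin: centre of its underside.
There are look-alikes about, which are no part of the job. What is shaped like the head but yellow is not meant. Leave any turquoise look-alike of the cap alone.

How it is judged:
On the way, in this order (a step that is already met when the one before it is completed fails the run):
1. the release button is pressed in (value of joint release above 0.0085 m), for 0.1 s.
2. the cap is twisted about a quarter turn in the mount (angle between the x axis of cap and the x axis of head, either way round above 1.1 rad and z of cap in the frame of mount below 0.012 m and horizontal distance between cap and mount below 0.008 m), for 0.1 s.
3. the cap is lifted clear of the mount (z of cap in the frame of mount above 0.02 m), for 0.1 s.
4. the cap stands in the tray, let go (x of cap in the frame of tray_floor between -0.03 and 0.03 m and y of cap in the frame of tray_floor between -0.03 and 0.03 m and z of cap in the frame of tray_floor below 0.005 m and angle between cap's own z axis and vertical below 0.1 rad and linear speed of cap below 0.02 m/s and contact force between the fingers and cap below 0.1 N), for 0.2 s.
5. the key is fully home in the switch, which is still off (z of key in the frame of key_slot below 0.004 m and horizontal distance between key and key_slot below 0.005 m and angle between key's own z axis and vertical below 0.12 rad and value of joint keyswitch below 0.4 rad), for 0.1 s.
6. the key switch is turned to on (value of joint keyswitch above 0.9 rad), for 0.1 s.
At the end, for the whole second after the job is handed in: The cap stands upright (0.1 rad), at rest on the tray's foam (within 5 mm), its axis within 30 mm of the tray's centre along either side; the key is home in the switch (within 4 mm in height, 5 mm sideways, tilt under 0.12 rad) and the switch is on (over 0.9 rad) (x of cap in the frame of tray_floor between -0.03 and 0.03 m and y of cap in the frame of tray_floor between -0.03 and 0.03 m and z of cap in the frame of tray_floor below 0.005 m and angle between cap's own z axis and vertical below 0.1 rad and linear speed of cap below 0.02 m/s and z of key in the frame of key_slot below 0.004 m and horizontal distance between key and key_slot below 0.005 m and angle between key's own z axis and vertical below 0.12 rad and value of joint keyswitch above 0.9 rad); the robot touches nothing.
It fails at once if the cap is let fall: it moves at over 0.6 m/s out of the grip, as after a drop of 20 mm (contact force between the fingers and cap below 0.1 N and linear speed of cap above 0.6 m/s).
It fails at once if another thing on the desk is shifted by more than 30 mm (distance of any of earbuds, board_blue, board_small, mug, meter, screwdriver, probe from where it was at the start of the episode above 0.03 m).
It also fails if it takes over 72 s, if anything falls off the work surface, if the arm or the gripper's body presses on something with over 40 N, if the wrist force passes 120 N, or if a joint passes its speed limit or range.

## Working session

There is one attempt and no reset: what is moved stays moved. The work goes in short steps, each a Python script; the robot and the scene stay as the last script left them, time stands still between calls to the robot, and variables do not carry over. Pictures are saved under pics/ and viewed, at most 10 in all, crops included, and the job is handed in when it is done.

```bash
mkdir -p pics; ls
cat > h.py <<'E'
from bench import *
import numpy as np, cv2
def ray(im,u,v):
    K=np.array(im["camera_matrix"]);V=np.array(im["view"])
    d=np.array([(u-K[0,2])/K[0,0],(v-K[1,2])/K[1,1]]);s=d.copy()
    for _ in range(20): s=d/(1+im["k1"]*(s@s))
    R=V[:3,:3];o=-R.T@V[:3,3]
    return o,R.T@np.array([s[0],-s[1],-1.0])
def plane(im,u,v,z):
    o,d=ray(im,u,v); return o+d*(z-o[2])/d[2]
def pt(im,u,v):
    o,d=ray(im,u,v); D=im["depth"]; w=D[int(v)-1:int(v)+2,int(u)-1:int(u)+2]; w=w[w>0]
    return o+d*np.median(w) if len(w) else None
def cloud(im):
    K=np.array(im["camera_matrix"]);V=np.array(im["view"])
    vv,uu=np.mgrid[0:480,0:640]; d=np.stack([(uu-K[0,2])/K[0,0],(vv-K[1,2])/K[1,1]],-1);s=d.copy()
    for _ in range(20): s=d/(1+im["k1"]*(s**2).sum(-1,keepdims=True))
    D=im["depth"][...,None]
    c=np.concatenate([s[...,:1]*D,-s[...,1:]*D,-D],-1)
    return (c-V[:3,3])@V[:3,:3]
def quat(yaw):  # tool down; tool y axis at angle yaw+... : x=(cos,sin,0), y=(sin,-cos,0), z=-z
    return [0.0,float(np.cos(yaw/2)),float(np.sin(yaw/2)),0.0]
E
python3 - <<'E'
from h import *
for n in ("scene","side"):
    im=get_image(n); cv2.imwrite(f"pics/{n}0.png",im["frame"]); V=np.array(im["view"]); print(n,-V[:3,:3].T@V[:3,3],im["k1"])
s=state(); print(s["ee_rot"],s["ee_pos"],s["time"],s["finger_gap"])
E
```

```text
pics
scene [ 1.47512183 -0.61454818  0.83880009] 0.03419156677858172
side [0.19007609 0.8564087  0.68467573] -0.04902335995276095
[-8.51066140e-04  9.88560652e-01  1.50821437e-01 -8.84570134e-05] [ 0.1788447  -0.57247326  0.22962357] 0.1 0.0877451272820643
```

View pics/scene0.png

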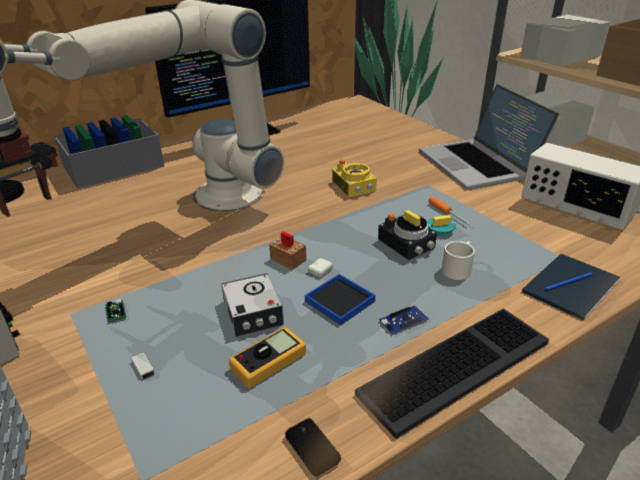

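View pics/side0.png

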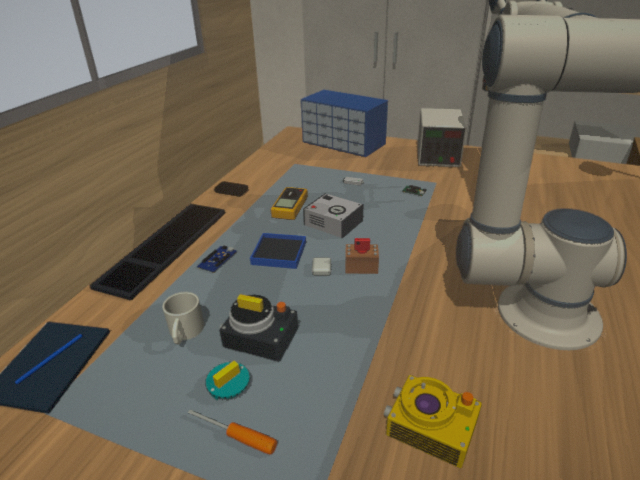

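The side view is the clearer one; pixels below are (column, row).

- **Head:** dark grey at scene (407,233) and side (258,325). The yellow head at scene (354,178) and side (435,415) is a look-alike.
- **Cap:** black with a yellow rib at scene (412,217) and side (250,302). The turquoise cap at scene (443,221) and side (228,378) is a look-alike.
- **Button:** orange at scene (391,218) and side (281,308). The screwdriver handle at side (250,437) and the yellow head's button at side (467,398) are also orange.
- **Key:** red in the wooden block at scene (287,240) and side (362,245). The driver's lamp is also red.

Next I'll measure these and take a close crop.

```bash
cat > m.py <<'E'
from h import *
R={"button":((0,8),(5,15)),}
def comp(im,box,h,smin=120,vmin=60):
    x0,y0,x1,y1=box; hsv=cv2.cvtColor(im["frame"],cv2.COLOR_BGR2HSV); C=cloud(im)
    H,S,Vv=hsv[...,0].astype(int),hsv[...,1],hsv[...,2]
    m=((H>=h[0])&(H<=h[1]) if h[0]<=h[1] else (H>=h[0])|(H<=h[1]))&(S>smin)&(Vv>vmin)
    b=np.zeros_like(m); b[y0:y1,x0:x1]=True; m&=b
    n,l,st,_=cv2.connectedComponentsWithStats(m.astype(np.uint8))
    if n<2: return None
    k=1+np.argmax(st[1:,4]); m=l==k
    P=C[m&(im["depth"]>0)]; return m,P
def top(P,z,t=.004): return P[abs(P[:,2]-z)<t]
def rect(P):
    r=cv2.minAreaRect((P[:,:2]*1000).astype(np.float32)); return np.round(r[0],1),np.round(r[1],1),round(r[2],1)
E
python3 - <<'E'
from m import *
B={"scene":{"button":(382,208,400,226),"rib":(400,205,425,228),"key":(275,228,300,250),"tray":(300,270,380,325)},
"side":{"button":(270,298,292,318),"rib":(232,290,266,314),"key":(350,235,374,255),"tray":(245,228,310,270)}}
hue={"button":(3,14),"rib":(20,32),"key":(175,5),"tray":(100,125)}
zz={"button":.087,"rib":.107,"key":.084,"tray":.022}
for n in B:
    im=get_image(n)
    for k in B[n]:
        r=comp(im,B[n][k],hue[k])
        if r is None: print(n,k,None); continue
        m,P=r; T=top(P,zz[k],.005)
        print(n,k,m.sum(),"z95",P[:,2].max().round(4),len(T),T.mean(0).round(4), rect(T) if len(T)>5 else "")
        if k=="tray":
            print("  all",rect(P))
    C=cloud(im)
    # wood block top & driver top
    for nm,box,z in (("block",(265,225,310,270) if n=="scene" else (340,235,385,278),.05),("driver",(215,265,290,340) if n=="scene" else (298,190,370,238),.055)):
        x0,y0,x1,y1=box; P=C[y0:y1,x0:x1].reshape(-1,3); P=P[abs(P[:,2]-z)<.004]; print(n,nm,len(P),rect(P),P[:,2].mean().round(4))
a=get_image("side")["frame"][270:360,190:320]; b=get_image("side")["frame"][180:280,290:400]
cv2.imwrite("pics/crop1.png",np.hstack([cv2.resize(a,(400,300),interpolation=2),cv2.resize(b,(330,300),interpolation=2)]))
E
```

```text
scene button 44 z95 0.0895 21 [0.5226 0.2459 0.0857] (array([521.4, 246.6]), array([13.7, 15.8]), 49.1)
scene rib 175 z95 0.1089 67 [0.5774 0.2687 0.1054] (array([577.3, 267.8]), array([49.8, 17.4]), 2.1)
scene key 144 z95 0.0851 43 [ 0.4381 -0.0368  0.0821] (array([437.4, -34.9]), array([39.7, 15.5]), 17.3)
scene tray 936 z95 0.0248 373 [ 0.6626 -0.0257  0.0202] (array([657.5, -24.2]), array([124. , 125.2]), 10.7)
  all (array([645., -19.]), array([147.3, 139.6]), 10.3)
scene block 272 (array([436.6, -36.4]), array([84.6, 58.4]), 20.6) 0.0494
scene driver 1730 (array([ 573.6, -214.1]), array([112. , 139.1]), 75.9) 0.0545
side button 82 z95 0.0893 55 [0.5183 0.2504 0.0864] (array([518.5, 249. ]), array([14.9, 18.1]), 6.1)
side rib 355 z95 0.1105 154 [0.5734 0.2742 0.1065] (array([574. , 273.9]), array([17.8, 49.9]), 87.8)
side key 200 z95 0.0863 60 [ 0.4343 -0.0324  0.0831] (array([434.7, -33. ]), array([33.5, 14.1]), 21.4)
side tray 624 z95 0.025 322 [ 0.6534 -0.0162  0.0211] (array([656. , -22.3]), array([119.8, 130. ]), 10.4)
  all (array([656. , -22.4]), array([119.8, 130.2]), 10.6)
side block 363 (array([435.3, -33.9]), array([80.7, 61.6]), 18.5) 0.0503
side driver 921 (array([ 571.6, -211.8]), array([114.8, 134.8]), 76.1) 0.0556
```

View pics/crop1.png

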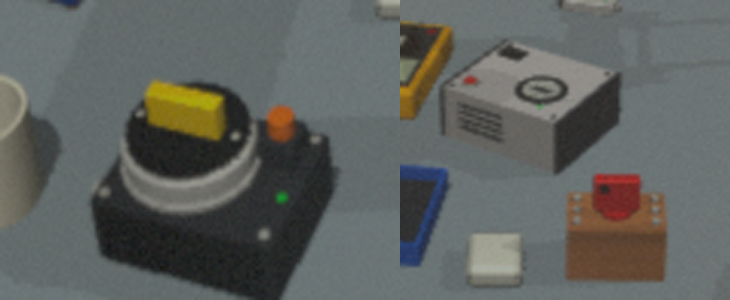

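The crop confirms the choices. The black cap's rib is on the dark head with the orange button beside it, and the red key stands in the wooden block. Next I'll take a close wrist look above the head.

Run:
```python
from m import *
for n,b in (("scene",(370,215,445,265)),("side",(212,290,306,362))):
    im=get_image(n);C=cloud(im);x0,y0,x1,y1=b;P=C[y0:y1,x0:x1].reshape(-1,3);P=P[abs(P[:,2]-.054)<.004];print("housing",n,rect(P))
for a in (0,np.pi/2,-np.pi/2,np.pi,-np.pi):
    q=inverse_kinematics([.575,.271,.2],quat(a)); print(round(a,2),None if q is None else np.round(q,2))
move_to([.54,.262,.28],quat(0.0))
im=get_image("wrist"); cv2.imwrite("pics/w1.png",im["frame"]); V=np.array(im["view"]); print(-V[:3,:3].T@V[:3,3])
for k,h,z in (("button",(3,14),.087),("rib",(20,32),.107)):
    m,P=comp(im,(0,0,640,480),h); print(k,m.sum(),np.argwhere(m).mean(0)[::-1],P[:,2].max()); T=top(P,z,.004); print(T.mean(0),rect(T))
P=cloud(im).reshape(-1,3); P=P[(abs(P[:,2]-.054)<.003)&(np.hypot(P[:,0]-.575,P[:,1]-.271)<.12)]; print("housing",rect(P))
print(state()["time"])
```

```text
housing scene (array([602.8, 270.9]), array([216.1, 103. ]), 8.2)
housing side (array([559.2, 274.9]), array([127.1, 103.1]), 2.2)
0 [ 0.39  0.18  1.18 -0.    1.77  1.96]
1.57 [ 0.39  0.18  1.18 -0.    1.77  0.39]
-1.57 None
3.14 [ 0.39  0.18  1.18 -0.    1.77 -1.18]
-3.14 [ 0.39  0.18  1.18 -0.    1.77 -1.18]
[0.62006218 0.26155232 0.43315008]
button 3112 [545.0655527  274.00739075] 0.08301874899887128
[ 0.4506577  -0.03542395  0.08301875] (array([450.7, -35.4]), array([0., 0.]), 0.0)
rib 3431 [255.55698047 418.02943748] 0.38492713002926526
[nan nan nan] (array([0., 0.]), array([0., 0.]), 0.0)
housing (array([595.6, 272.2]), array([198.1,  99.7]), 1.1)
3.6333<stdin>:9: RuntimeWarning: Mean of empty slice.
  ret = um.true_divide(
```

View pics/w1.png

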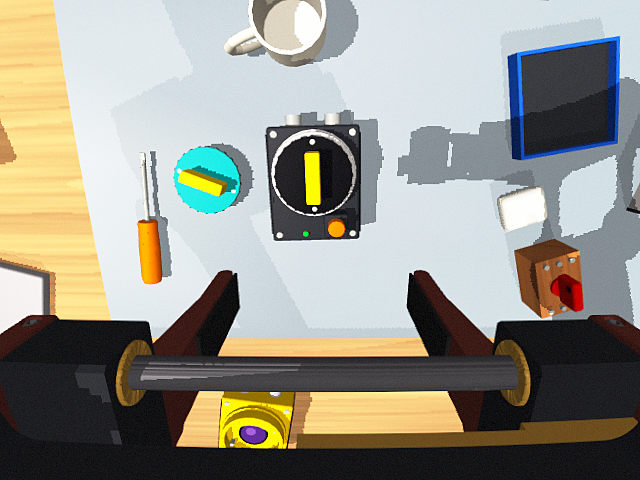

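The wrist view shows the rib at (313,178), the button at (336,228), off the centre line, and the turquoise decoy at (208,180). I'll refine these positions and press the button.

Run:
```python
from m import *
im=get_image("wrist")
res={}
for k,b,h,z in (("button",(322,215,352,242),(3,16),.087),("rib",(295,140,332,212),(20,32),.107)):
    m,P=comp(im,b,h); T=top(P,z,.005); c=np.argwhere(m).mean(0)[::-1]
    print(k,m.sum(),c,P[:,2].max(),T.mean(0),rect(T),"plane",plane(im,*c,z)); res[k]=T.mean(0)
b=np.array([*rect(top(comp(im,(322,215,352,242),(3,16))[1],.087,.005))[0]])/1000
print("used",b,"dist",np.hypot(*(res["rib"][:2]-res["button"][:2])))
if np.hypot(*(b-[.520,.2485]))<.006:
    close()
    move_l([*b,.13],orientation=quat(0.0)); move_l([*b,.099],.1)
    for z in np.arange(.096,.0825,-.0015):
        move_l([*b,z],.02); f=state()["ft_force"]; print(round(z,4),np.round(f,1),np.round(state()["ee_pos"],4))
        if abs(f[2])>15: break
    hold(.15); move_l([*b,.16],.2)
    gripper_open()
    move_l([.53,.262,.28],.25)
    im=get_image("wrist"); m,P=comp(im,(312,205,362,252),(3,16)); print("button after",np.percentile(P[:,2],[50,80,95]))
print(state()["time"])
```

```text
button 78 [336.92307692 223.07692308] 0.08679801506170934 [0.52453699 0.24599811 0.08438742] (array([521.6, 246.3]), array([16.6, 12.8]), 51.6) plane [0.52618377 0.24665757 0.087     ]
rib 820 [312.45609756 177.4       ] 0.10828652842694307 [0.57550757 0.27147216 0.10593547] (array([574.8, 271.5]), array([49.7, 13.9]), 1.5) plane [0.57621272 0.27111687 0.107     ]
used [0.5216 0.2463] dist 0.056981814742482643
0.096 [-0.7 -0.4 -0.9] [0.5217 0.2464 0.0964]
0.0945 [0.9 1.1 1.1] [0.5219 0.2464 0.0949]
0.093 [ 0.8 -0.8  2.9] [0.5219 0.2464 0.0933]
0.0915 [1.3 0.7 1.7] [0.5218 0.2464 0.0915]
0.09 [1.7 0.6 1.7] [0.5217 0.2463 0.0899]
0.0885 [0.5 0.8 2. ] [0.5215 0.2463 0.0883]
0.087 [ 1.9 -0.2  1.2] [0.5215 0.2463 0.0867]
0.0855 [1.  0.9 2.3] [0.5215 0.2463 0.0853]
0.084 [-1.9 -0.6  6.7] [0.5215 0.2463 0.0852]
button after [0.07429782 0.0753949  0.07591046]
11.6917
```

The release is down against its stop. Next: grip the rib, twist it, and lift.

Run:
```python
from h import *
c=[.575,.2713]; a=.026
move_to([*c,.16],quat(a)); move_l([*c,.096],.1)
close(); s=state(); print("grip",s["finger_gap"],s["finger_force"],np.round(s["ft_force"],1))
q=np.array(s["joint_pos"]); print(np.round(q,3))
for i in range(1,9):
    t=q.copy(); t[5]-=i*1.53/8; movej(t.tolist()); s=state(); print(i,np.round(s["joint_pos"][5],3),np.round(s["ft_force"],1),round(s["moment"][2],2))
hold(.2)
p=s["ee_pos"]
move_l([p[0],p[1],p[2]+.03],.05); s=state(); print("lift",np.round(s["ft_force"],1),s["finger_gap"])
move_l([p[0],p[1],p[2]+.09],.15); s=state(); print("lift",np.round(s["ft_force"],1),s["finger_gap"],s["ee_pos"],s["time"])
im=get_image("wrist"); cv2.imwrite("pics/w2.png",im["frame"])
```

```text
grip 0.01339577937406851 29.99993920326233 [ 0.2 -0.3  0. ]
[ 0.387  0.201  1.348 -0.     1.592  1.932]
1 1.745 [-0.   0.1 -0.3] -0.04
2 1.556 [0.2 0.8 0. ] -0.05
3 1.366 [-0.3  0.1 -0.1] -0.03
4 1.175 [-1.1  0.7  0.3] -0.02
5 0.984 [-0.3 -0.4 -0.3] -0.03
6 0.793 [ 0.2 -0.4 -0.3] -0.03
7 0.601 [-0.3 -0.1 -0.4] 0.02
8 0.41 [-0.5 -0.5  0.1] 0.01
lift [-0.1  0.4 -1.3] 0.013903671487325601
lift [ 0.4  0.4 -1.5] 0.013548855447105667 [0.5749309  0.27122376 0.1853512 ] 18.0833
```

View pics/w2.png

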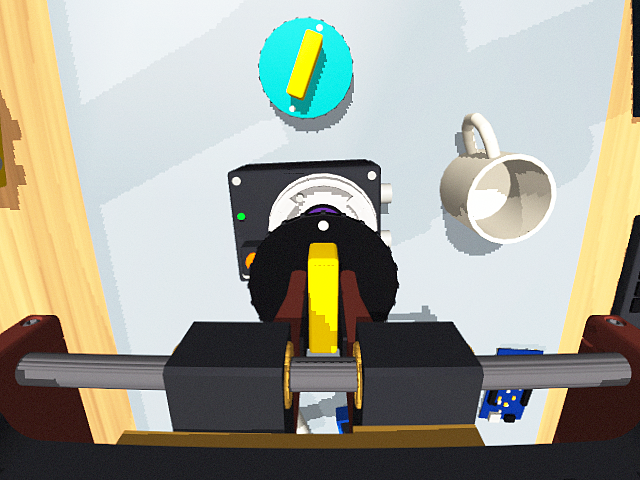

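The cap is held and clear of the mount: the wrist view shows the rib between the fingers at (323,295) and the open ring behind it. Next, place it in the tray.

Run:
```python
from h import *
c=[.6565,-.023]
move_to([*c,.16],quat(np.pi/2-.01)); print(state()["joint_pos"][5],state()["finger_gap"])
move_l([*c,.07],.12); move_l([*c,.0495],.04)
f0=state()["ft_force"][2]
for z in np.arange(.0485,.0435,-.001):
    move_l([*c,z],.02); s=state(); print(round(z,4),round(s["ee_pos"][2],4),round(s["ft_force"][2],1))
    if s["ft_force"][2]>f0+3: break
hold(.1); gripper_open(); hold(.1); move_l([*c,.17],.2); 
move_l([c[0]-.08*0,c[1]-.08,.25],.25)
im=get_image("wrist"); cv2.imwrite("pics/w3.png",im["frame"])
C=cloud(im);H=cv2.cvtColor(im["frame"],cv2.COLOR_BGR2HSV)
m=(H[...,0]>19)&(H[...,0]<33)&(H[...,1]>120)&(im["depth"]>0);P=C[m];P=P[(np.hypot(P[:,0]-c[0],P[:,1]-c[1])<.05)&(P[:,2]<.08)]
print("rib top z",np.percentile(P[:,2],[50,95]),P[:,:2].mean(0),state()["time"])
```

```text
-0.07633497106143794 0.014235603745627953
0.0485 0.0487 -2.6
0.0475 0.0474 -1.9
0.0465 0.0463 -2.1
0.0455 0.046 -0.9
0.0445 0.046 5.4
rib top z [0.05592994 0.05731085] [ 0.65670153 -0.02278087] 24.95
```

View pics/w3.png

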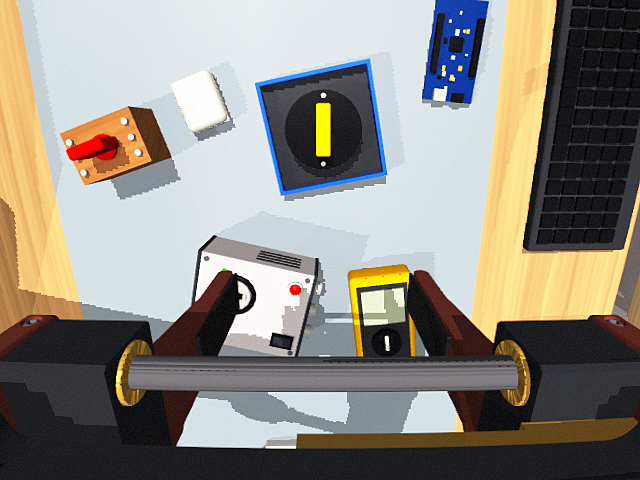

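The cap stands in the tray at (323,130) and the rib top measures z 0.057, as it should. Now I'll take close looks at the slot and then the key.

Run:
```python
from m import *
def look(c,a,name,h=.2):
    x=np.array([np.cos(a),np.sin(a)]); p=np.array(c)-.06*x
    move_to([*p,h],quat(a)); im=get_image("wrist"); np.save(f"pics/{name}.npy",im,allow_pickle=True); return im
s=look([.556,-.1965],np.pi-.245,"slot"); 
k=look([.436,-.035],np.pi+.34,"key")
m,P=comp(k,(0,0,640,300),(175,5)); T=top(P,.084,.004); print("key",m.sum(),len(T),T.mean(0),rect(T))
P=cloud(k).reshape(-1,3);P=P[(abs(P[:,2]-.05)<.003)&(np.hypot(P[:,0]-.436,P[:,1]+.035)<.07)];print("block",rect(P))
V=np.array(s["view"]);K=np.array(s["camera_matrix"]);p=V[:3,:3]@[.556,-.1965,.057]+V[:3,3];print("slot px pred",K[0,0]*p[0]/-p[2]+K[0,2],K[1,1]*-p[1]/-p[2]+K[1,2])
P=cloud(s).reshape(-1,3);P=P[(abs(P[:,2]-.055)<.002)&(np.hypot(P[:,0]-.5725,P[:,1]+.213)<.1)];print("driver",rect(P))
cv2.imwrite("pics/slot.png",np.hstack([cv2.resize(s["frame"],(400,300)),cv2.resize(k["frame"],(400,300))])); print(state()["time"])
```

```text
key 1016 721 [ 0.4347309  -0.03539608  0.082754  ] (array([435.2, -35.1]), array([36.5, 11.6]), 19.2)
block (array([435.3, -35.4]), array([80.2, 56.3]), 17.4)
slot px pred 321.5565007325742 154.12883414388966
driver (array([ 571.7, -214.6]), array([112.1, 132.1]), 76.2)
27.3167
```

View pics/slot.png

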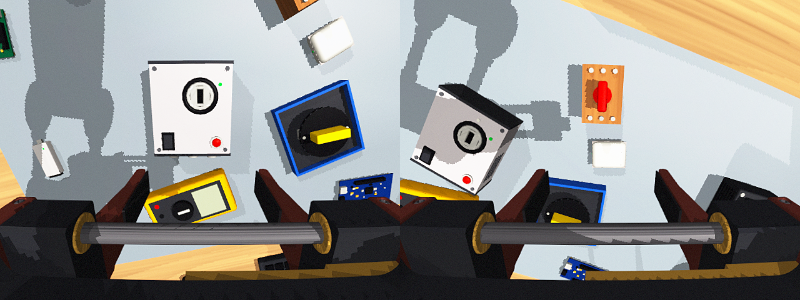

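The wrist views show the slot dial at about (320,155) in full-size pixels, beside the predicted (321,154), and the key at (323,155). I'll locate the slot, then grip the key.

Run:
```python
from m import *
s=np.load("pics/slot.npy",allow_pickle=True).item()
g=cv2.cvtColor(s["frame"],cv2.COLOR_BGR2GRAY)
r=g[115:195,280:360]; b=(r<80).astype(np.uint8)
cs,hi=cv2.findContours(b,cv2.RETR_CCOMP,cv2.CHAIN_APPROX_NONE)
for c in cs:
    A=cv2.contourArea(c)
    if A<30: continue
    ((x,y),wh,an)=cv2.minAreaRect(c); M=cv2.moments(c); u,v=M["m10"]/M["m00"]+280,M["m01"]/M["m00"]+115
    bx=cv2.boxPoints(((x,y),wh,an))+[280,115]; W=[plane(s,*p,.057)[:2] for p in bx]
    e=[W[1]-W[0],W[2]-W[1]]
    print(A,np.round((u,v),1),plane(s,u,v,.057),plane(s,x+280,y+115,.057)[:2],[(round(np.hypot(*d)*1000,1),round(np.degrees(np.arctan2(d[1],d[0])),1)) for d in e])
# grasp key
k=[.4352,-.0352]; a=np.pi+np.radians(18.6)
move_to([*k,.13],quat(a)); move_l([*k,.066],.1); close(); st=state(); print(st["finger_gap"],np.round(st["ft_force"],1),st["ee_pos"])
move_l([*k,.12],.08); st=state(); print(st["finger_gap"],np.round(st["ft_force"],1),st["time"])
```

```text
168.0 [320.  153.5] [ 0.55501753 -0.19760396  0.057     ] [ 0.55501753 -0.19760396] [(np.float64(6.7), np.float64(76.0)), (np.float64(17.3), np.float64(-13.9))]
2585.0 [319.9 153.2] [ 0.55476763 -0.19760822  0.057     ] [ 0.5546182  -0.19750381] [(np.float64(46.0), np.float64(76.0)), (np.float64(47.8), np.float64(-12.8))]
1645.0 [319.8 152.9] [ 0.55446334 -0.19766319  0.057     ] [ 0.55451695 -0.1979109 ] [(np.float64(37.8), np.float64(119.7)), (np.float64(37.7), np.float64(32.2))]
0.011821713658030262 [-1.1 -0.8 -0.1] [ 0.43520276 -0.03519613  0.06599326]
0.011802979708781679 [ 0.  -0.7  0.2] 30.5417
```

Run:
```python
from h import *
c=np.array([.5549,-.1976]); a=np.pi-.2426
move_to([*c,.125],quat(a)); move_l([*c,.098],.06)
f0=np.array(state()["ft_force"]); ok=True
for z in np.arange(.095,.0715,-.002):
    move_l([*c,z],.03); s=state(); f=np.array(s["ft_force"])-f0; print(round(z,4),round(s["ee_pos"][2],4),np.round(f,1),np.round(s["moment"],2))
    if f[2]>8: break
print(s["time"],s["finger_gap"])
```

```text
0.095 0.0951 [ 1.  -0.8  0.1] [-0.01 -0.17  0.  ]
0.093 0.0929 [ 1.4 -1.2 -0.6] [ 0.03 -0.15  0.02]
0.091 0.0908 [ 1.  -0.3  0.7] [ 0.05 -0.11 -0.03]
0.089 0.0888 [ 0.8 -0.7 -0.2] [ 0.02 -0.13  0.04]
0.087 0.0868 [1.3 0.  0.5] [ 0.03 -0.16 -0.03]
0.085 0.0848 [1.3 0.1 0.2] [ 0.02 -0.18 -0.01]
0.083 0.0828 [-0.  -0.  -0.4] [ 0.05 -0.12 -0.02]
0.081 0.0808 [ 1.   0.  -0.4] [ 0.03 -0.17  0.01]
0.079 0.0788 [ 0.6 -0.1 -0.3] [-0.04 -0.15  0.02]
0.077 0.0768 [ 0.4 -1.5 -0.3] [ 0.03 -0.14  0.02]
0.075 0.0748 [ 2.   0.3 -0.7] [-0.07 -0.16  0.03]
0.073 0.073 [ 0.9 -0.9  0.9] [ 0.05 -0.12  0.  ]
34.9667 0.011838610860036838
```

Run:
```python
from m import *
p=state()["ee_pos"]
for z in (.0725,.072):
    move_l([.5549,-.1976,z],.02); s=state(); print(round(s["ee_pos"][2],4),np.round(s["ft_force"],1))
    if s["ft_force"][2]>6: break
hold(.2)
q=np.array(state()["joint_pos"]); m0=state()["moment"][2]; print(q[5])
for d in np.arange(.1,1.41,.1).tolist():
    t=q.copy(); t[5]+=d; movej(t.tolist()); s=state(); print(round(d,2),round(s["joint_pos"][5]-q[5],3),round(s["moment"][2]-m0,3),np.round(s["ft_force"],1))
    if abs(s["moment"][2]-m0)>.35: break
hold(.2); gripper_open(); hold(.1)
x,y,_=state()["ee_pos"]; move_l([x,y,.13],.15)
a=np.pi-.245; c=[.555,-.1976]; pp=np.array(c)-.06*np.array([np.cos(a),np.sin(a)])
move_to([*pp,.2],quat(a)); im=get_image("wrist"); cv2.imwrite("pics/w4.png",im["frame"][60:260,200:440].repeat(2,0).repeat(2,1))
m,P=comp(im,(270,110,370,210),(175,5)); T=top(P,.091,.006); print("bow",T.mean(0),np.percentile(P[:,2],95),rect(T),state()["time"])
```

```text
0.073 [-1.5  0.4  3. ]
0.073 [-3.   0.6  5.7]
-1.7280368625445675
0.1 0.097 -0.005 [0.1 0.6 1.5]
0.2 0.196 -0.039 [ 0.2 -0.9  1.9]
0.3 0.295 0.024 [-0.6 -1.3  1.5]
0.4 0.395 0.011 [-0.2 -1.   2.3]
0.5 0.494 0.011 [-0.2 -1.   2.8]
0.6 0.594 0.039 [-0.4 -1.5  3.4]
0.7 0.694 0.013 [ 0.9 -0.6  2.9]
0.8 0.794 -0.028 [ 0.7 -0.9  1.7]
0.9 0.894 -0.038 [2.  0.1 2.2]
1.0 0.994 0.041 [ 1.1 -0.4  1. ]
1.1 1.094 -0.007 [2.4 0.2 1.2]
1.2 1.194 0.004 [2.2 0.8 1.6]
1.3 1.294 0.087 [ 3.5 -0.5  0.6]
1.4 1.394 0.461 [ 5.  -0.4  1. ]
bow [ 0.55467137 -0.19711716  0.08964206] 0.09102623351136722 (array([ 555. , -197.5]), array([12.2, 37.9]), 4.7) 42.525
```

View pics/w4.png

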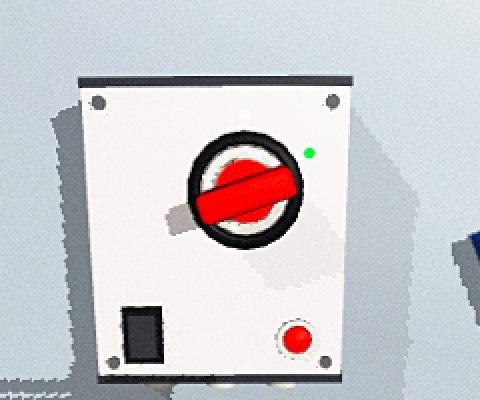

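The key is home: its bow top is at z 0.091. It has turned 71° (60° plus play) against the stop and points at the green dot, crop (309,153).

```bash
python3 -c "
from bench import *
print(job_done())"
```

```text
the job is handed in; nothing more can be done
None
```

The job is handed in, though no verdict came back: the release button is in, the cap stands upright near the middle of the blue tray, and the red key is fully home, turned to on and left in the switch.

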